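# Fit the notched trimming blade over the locating pin of its blade bed

## Robot

A 7-joint arm with a two-finger parallel gripper is mounted at the origin on the work surface. World frame = base frame: x ahead of the robot, y to its left, z up, the work surface at z = 0. Lengths are in mm, angles in degrees, forces in N, time in s.
With the tool pointing down it reaches from about 350 to 900 mm from the base axis. Payload 7.2 kg.
Tool frame: the origin (TCP) lies at the very end of the fingers, on their centre line; the grasp point (between the pads) lies 19 mm behind it; z points along the fingers, x is the direction in which the jaws open and shut, and the axes are right-handed (so a half turn about z gives the same grasp; the last joint's range is limited). The gripper opens to 85 mm and grips with 20 to 120 N. Pads are 22 mm wide; open, the fingers measure 114 mm over their backs; the gripper's body (76 mm by 85 mm) begins 54 mm behind the grasp point. The pads swing forward as they close: fully open they stand 13 mm farther back than shut.
Start: joints at [-77.132, 23.554, -0.728, 91.456, 0.321, 64.991, -4.71], TCP at [180.406, 598.4, 231.297] pointing down, gripper open.
Joint ranges: [-169.25, 169.25], [-16.82, 113.86], [-84.01, 82.57], [7.8, 145.47], [-59.2, 239.2], [7.22, 106.19], [-163.78, 163.78]. Speed limits (degrees/s): [136.94, 136.94, 172.46, 172.46, 180, 180, 180].

## Interface

Orientations are given as a 3x3 rotation matrix whose columns are the frame's x, y, z axes.
In Python, from plant import r, optics gives the robot as it stands.
- The arm moves only by the shell command python3 -m inch 'ROWS' [FORCE]. ROWS is JSON, a list of rows, each an object with "grip": the opening, from 0 (shut) to 1 (fully open); "dp": the shift along the tool's x, y, z in mm, a list of three; "yaw": the turn about the tool's z in rad. A call has 1 to 20 rows; each row shifts and turns the commanded pose from where the row before left it, along the tool's axes as they then stand; what a row does not reach is not made up. A row lasts 1/12 s, in which the tool goes at most 41.7 mm and 7.16 degrees, less where a joint would pass 70% of its speed; a pose out of reach is approached as far as the arm can. A call is refused whole if a number of a shift passes 41.7 or a number of a turn 0.125, either way. A call with a gripper value outside its range is refused whole. The fingers move at their own pace and stop on an object; FORCE is the grip in N (left out, the last holds). Time passes only in rows, so rows that do not move let the fingers close. It gives the time, the measured TCP pose, the force and the opening at its end, in the units of the state.
- r.get_state(): the state, without advancing time (a new reading comes with each control period).
- optics.capture(name): name is "scene" or "top"; returns a dict with "img" (384x512x3 uint8, red, green, blue), "K" (3x3 intrinsics, pixels), "k1" (the pictures are not rectified: a ray, as slopes to the right and down, at radius r is drawn at 1 + k1 r^2 times it, then the intrinsics apply), "T" (4x4, takes a point from camera to world coordinates). Camera axes: x right, y down, z forward; pixel columns grow to the right and rows downward; lengths in mm; the calibration is good to about 2 mm. A picture is of the moment at which its call begins. There is no depth.
- r.close_job(): hands the job in, once; it reports no verdict.
The state is a dict: "clock": time; "joint_pos": joint angles; "joint_velocities": joint speeds; "joint_torque": joint torques, N m; "ee_pos": TCP position; "ee_rot": TCP orientation; "contact_force": force on the tool from outside, world axes, zero at the start; "ft_torque": the same for the moment, N m; "gripper_width": finger opening in mm.
Only numpy, scipy, OpenCV 4.12 (cv2) and the standard library are available. Lean on these libraries where they do the work, as an engineer would, in place of code of your own. Each camera call takes 0.05 s, during which the arm holds its last target. There are 200 camera calls.

## Task

Fit the notched blade into the blue blade bed: lay it flat on the bed, with its notched long edge against the fence, and slide it lengthwise until the sprung locating pin, set at an unknown place along its slot, snaps up inside the notch; then let go and leave it lying there, fully home. Work gently, feeling for contact: keep every push on the bed, the fence and the pin light, about 10 N, and never above 20 N. Leave the plain blade, the bottle, the concrete core and the brush alone.

Things in the scene. Friction and masses are not known exactly. Their poses are not given: they have to be found in the camera images.
- blade_grip (a point): Centre of the grip rib of the notched blade, 19 mm above the blade's underside. Flat steel plate 170 x 64 x 5 mm (its x, y, z), about 0.4 kg, with an aluminium rib 80 long (x) x 12 wide (y) x 28 mm high upright on the middle of its top. x along the blade, y across it, z up. The notch is in the +y long edge: that edge goes against the fence.
- blade_notch (a point): Middle of the blade's notch, level with the plate's underside: 50 mm in +x and 24 mm in +y from the rib's middle. The notch is 11 mm wide (x), cut 16 mm deep into the plate from the +y edge, open at that edge.
- holder: The blade bed, blue with a bare steel fence, fixed to the bench. Origin on the bench under the blade's centre line when home; x along the bed, y to the fence, z up. Bed 260 mm long (x -130 to 130), from y -36 to the fence, no end stops. Home, the blade lies flat, its x the same way as the bed's, +y edge on the fence, rib's middle at y = 0, x = -14 to 14 mm. A bolted foot 14 mm high stands out 32 mm at each end.
- bed_mid (a point): Middle of the bed's flat top surface, 22 mm above the bench and above the holder's origin, axes as the holder's. Fence: a wall along the whole +y side, inner face at y = 32, 10 mm thick, 10 mm high above the bed.
- pin_slot (a point): Middle of the pin's slot, on the bed surface at x = 50, y = 24 mm of the bed. The pin stands somewhere in the slot, up to 14 mm from this point in + or - x, set differently each time and not measured. It is upright, steel, 8 mm thick, 8 mm high above the bed, the top 2.5 mm tapered. It gives downward only, not sideways.
- pin (a joint): How far the pin is pressed down (m): 0 = fully up, 0.008 = flush, under a blade lying on it. A spring lifts it (1 N when up, 3 N when flush). When the notch comes over it, it snaps up inside the notch (1.5 mm play each side) and stops the blade from sliding on.
- plain_grip (a point): Bystander: a plain blade, the same in size and rib but without a notch. Point at the centre of its rib, 19 mm above its underside. Leave alone.
- bottle_mid (a point): Bystander: white sample bottle with a red cap, 64 mm thick and 170 mm high, point at mid-height. Leave alone.
- core_center (a point): Bystander: upright concrete core, 60 mm thick and 80 mm high, point at its centre. Leave alone.
- brush: Bystander: hand brush lying beyond the bed. Leave alone.
Not all that is in view belongs to the job. What is shaped like the part that bears blade_grip but orange or red is not meant.

How it is judged (in metres and radians):
On the way:
1. the blade has been lifted clear of the bench (height (world z) of blade_grip above 0.035 m), for 0.1 s.
At the end, for the whole second after the job is handed in: The blade lies at rest flat on the bed (within 2.5 mm in height, 0.03 rad of level), lengthwise to the bed (within 0.05 rad), its notched edge within 3.5 mm of the fence, and the pin stands up (pressed down by less than 2 mm) inside the notch (value of joint pin below 0.002 m and x of blade_notch in the frame of holder between 0.031 and 0.069 m and y of blade_notch in the frame of holder between 0.0205 and 0.027 m and z of blade_grip in the frame of holder between 0.038 and 0.0435 m and angle between the x axis of blade_grip and the x axis of holder, either way round below 0.05 rad and angle between blade_grip's own z axis and vertical below 0.03 rad and linear speed of blade below 0.01 m/s); the robot touches nothing.
It fails at once if the blade is forced: its contact forces on bed, fence and pin together pass 45 N (contact force between blade and holder above 45 N).
It fails at once if a bystander (plain blade, bottle, core, brush) is moved by more than 20 mm (distance of any of plain_grip, bottle_mid, core_center, brush from where it was at the start of the episode above 0.02 m).
It also fails if it takes over 72 s, if anything falls off the work surface, if the arm or the gripper's body presses on something with over 40 N, if the wrist force passes 120 N, or if a joint passes its speed limit or range.

## Working session

There is one attempt and no reset: what is moved stays moved. The work goes in short steps, Python scripts to look and compute and a shell command to move; the robot and the scene stay as the last step left them, time stands still between calls to the robot, and variables do not carry over. Pictures are saved under pics/ and viewed, about 8 in all and at most 12, crops included, and the job is handed in when it is done.

```bash
ls; mkdir -p pics; python3 - <<'E'
from plant import r, optics
import cv2,numpy as np
np.set_printoptions(suppress=True,precision=4)
ims=[]
for n in("scene","top"):
    c=optics.capture(n); cv2.imwrite(f"pics/{n}0.png",c["img"][...,::-1]); print(n,c["K"],c["k1"],c["T"])
s=r.get_state(); print(s)
E
```

```text
pics
scene [[448.037    0.     249.7164]
 [  0.     448.037  198.2735]
 [  0.       0.       1.    ]] -0.05024876351268794 [[  -0.3212    0.8089   -0.4925 1329.3406]
 [   0.947     0.2787   -0.1599  279.9275]
 [   0.0079   -0.5177   -0.8555 1457.0434]
 [   0.        0.        0.        1.    ]]
top [[380.0765   0.     260.5054]
 [  0.     380.0765 188.0635]
 [  0.       0.       1.    ]] -0.05977719084253458 [[   0.0124   -0.9953    0.0961  438.6986]
 [  -0.9999   -0.0112    0.0128    8.5576]
 [  -0.0117   -0.0963   -0.9953 1266.3521]
 [   0.        0.        0.        1.    ]]
{'clock': 0.1, 'joint_pos': array([-77.1323,  23.597 ,  -0.7295,  91.4993,   0.3219,  64.9906,
        -4.7102]), 'joint_velocities': array([ 0.0081, -0.0869,  0.0407,  0.0439, -0.0285, -0.0385, -0.0257]), 'joint_torque': array([  0.0029, -60.1822,   0.6843, -30.009 ,   0.014 ,   0.0065,
        -0.    ]), 'ee_pos': array([180.2877, 597.962 , 230.5191]), 'ee_rot': array([[ 0.2886,  0.9575, -0.0003],
       [ 0.9575, -0.2886, -0.0014],
       [-0.0015,  0.0001, -1.    ]]), 'contact_force': array([ 0.1263, -0.7691, -0.1192]), 'ft_torque': array([0.0021, 0.0071, 0.0016]), 'gripper_width': 85.61014334348039}
```

View pics/scene0.png

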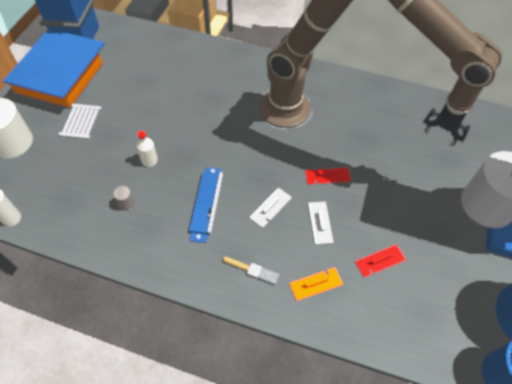

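View pics/top0.png

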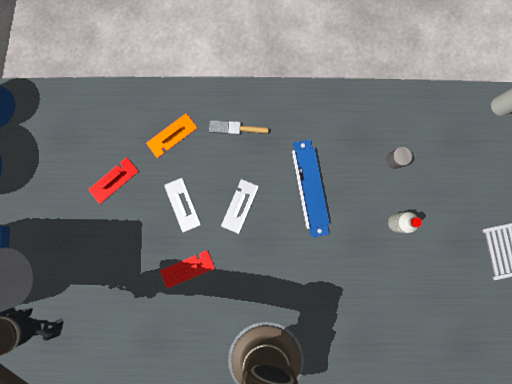

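The scene and top views show two white blades, at top (182,205) and top (240,207). Orange (171,136) and red (114,181), (188,268) blades are decoys, and the bed is at (311,188) with its fence on the left side. The blade at (240,207) seems to have a notch near (242,187), so I'll check that in a close crop.

```bash
python3 - <<'E'
import cv2,numpy as np
t=cv2.imread("pics/top0.png"); s=cv2.imread("pics/scene0.png")
a=cv2.resize(t[130:250,155:340],None,fx=4.2,fy=4.2,interpolation=cv2.INTER_CUBIC)[:300+210]
cv2.imwrite("pics/crop1.png",a); print(a.shape)
E
```

```text
(504, 777, 3)
```

View pics/crop1.png

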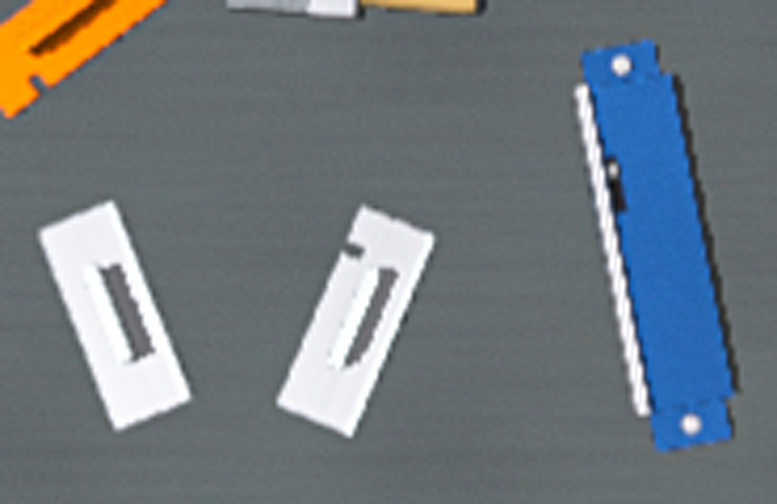

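The close crop confirms it: the right white blade (top (240,207)) has the notch in its upper-left edge at (239,189). The left one, at (182,205), is plain. On the bed the slot is at (301,175), with a light pin tip near the slot's upper end, around (301,170). Next I'll measure from both views.

```bash
cat > h.py <<'E'
import cv2,numpy as np
np.set_printoptions(suppress=True,precision=2)
from plant import r,optics
def ray(c,uv):
    d=np.array([c["k1"],0,0,0.]); n=cv2.undistortPoints(np.array(uv,float).reshape(-1,1,2),c["K"],d).reshape(-1,2)
    D=np.c_[n,np.ones(len(n))]@c["T"][:3,:3].T; return c["T"][:3,3],D
def plane(c,uv,z):
    o,D=ray(c,uv); return o+D*((z-o[2])/D[:,2])[:,None]
def tri(c1,u1,c2,u2):
    out=[]
    for a,b in zip(np.reshape(u1,(-1,2)),np.reshape(u2,(-1,2))):
        o1,d1=ray(c1,a);o2,d2=ray(c2,b);d1=d1[0];d2=d2[0]
        s=np.linalg.lstsq(np.c_[d1,-d2],o2-o1,rcond=None)[0]
        p,q=o1+s[0]*d1,o2+s[1]*d2; out.append([*((p+q)/2),np.linalg.norm(p-q)])
    return np.array(out)
def masks(img):
    h=cv2.cvtColor(img,cv2.COLOR_RGB2HSV); H,S,V=cv2.split(h)
    return ((S<40)&(V>170)).astype(np.uint8), ((H>95)&(H<125)&(S>130)).astype(np.uint8)
def blobs(m,box,amin=3):
    x0,y0,x1,y1=box; k=np.zeros_like(m);k[y0:y1,x0:x1]=m[y0:y1,x0:x1]
    cs=cv2.findContours(k,cv2.RETR_EXTERNAL,cv2.CHAIN_APPROX_NONE)[0]
    return sorted([c for c in cs if len(c)>=amin],key=lambda c:-cv2.contourArea(c))
E
python3 - <<'E'
from h import *
C={n:optics.capture(n) for n in("scene","top")}
B={"top":((212,170,270,242),(285,130,340,245)),"scene":((300,195,340,250),(180,160,230,250))}
R={}
for n,c in C.items():
    w,b=masks(c["img"]); print(n)
    for box in B[n]:
        for k in blobs(w,box)[:8]:
            q=cv2.minAreaRect(k); print(" white",q,cv2.contourArea(k))
        for k in blobs(b,box)[:2]:
            q=cv2.minAreaRect(k); print(" blue",q,cv2.boxPoints(q).tolist())
# blade candidates: plane estimate of rect centre for z=5
c=C["top"]
k=blobs(masks(c["img"])[0],B["top"][0])[0]; q=cv2.minAreaRect(k); P=plane(c,cv2.boxPoints(q),5); print(P, P.mean(0))
c=C["scene"]
for box in((300,195,340,250),(245,180,298,232)):
    k=blobs(masks(c["img"])[0],box)[0]; q=cv2.minAreaRect(k); P=plane(c,cv2.approxPolyDP(cv2.convexHull(k),4,True).reshape(-1,2),5);print(P,P.mean(0))
E
```

```text
scene
 white ((320.56903076171875, 222.40248107910156), (44.127716064453125, 19.233713150024414), 80.27242279052734) 754.5
 white ((214.34616088867188, 201.7692413330078), (5.295135498046875, 60.99211883544922), 11.309932708740234) 176.5
 white ((198.0, 236.0), (2.0, 2.0), 90.0) 3.5
 white ((212.5, 170.5), (1.0, 1.0), 90.0) 1.0
 blue ((203.20790100097656, 204.1586456298828), (18.617652893066406, 74.98517608642578), 10.784297943115234) [[187.04815673828125, 239.2472686767578], [201.07879638671875, 165.58644104003906], [219.36764526367188, 169.0700225830078], [205.33700561523438, 242.73085021972656]]
top
 white ((239.45687866210938, 205.76724243164062), (19.564659118652344, 51.99734878540039), 23.198591232299805) 929.0
 white ((300.21893310546875, 189.0546417236328), (79.4290542602539, 2.972113609313965), 78.9964599609375) 152.0
 white ((319.5, 230.5), (3.0, 3.0), 90.0) 7.0
 white ((302.5, 145.5), (3.0, 3.0), 90.0) 7.0
 blue ((312.0799255371094, 187.771240234375), (96.78944396972656, 20.682260513305664), 79.18611907958984) [[292.8426513671875, 142.17611694335938], [313.15765380859375, 138.29571533203125], [331.31719970703125, 233.36636352539062], [311.002197265625, 237.24676513671875]]
[[433.47 156.61   5.  ]
 [593.55  91.46   5.  ]
 [568.3   30.96   5.  ]
 [408.92  96.56   5.  ]] [501.06  93.9    5.  ]
[[413.29 278.26   5.  ]
 [569.83 350.18   5.  ]
 [597.31 294.18   5.  ]
 [441.58 223.07   5.  ]] [505.5  286.43   5.  ]
[[429.66 148.95   5.  ]
 [588.59  95.89   5.  ]
 [573.7   36.84   5.  ]
 [415.57  92.87   5.  ]] [501.88  93.64   5.  ]
```

```bash
python3 - <<'E'
from h import *
C={n:optics.capture(n) for n in("scene","top")}; s,t=C["scene"],C["top"]
ws,bs=masks(s["img"]); wt,bt=masks(t["img"])
qs=cv2.minAreaRect(blobs(ws,(245,180,298,232))[0]); qt=cv2.minAreaRect(blobs(wt,(212,170,270,242))[0])
print("blade centre",tri(s,qs[0],t,qt[0]))
def corners(k):
    a=cv2.approxPolyDP(cv2.convexHull(k),4,True).reshape(-1,2); return a
a=corners(blobs(ws,(245,180,298,232))[0]); b=corners(blobs(wt,(212,170,270,242))[0]); print(a.tolist(),b.tolist())
Pa=plane(s,a,5)
for p in b:
    j=np.argmin(np.linalg.norm(Pa-plane(t,p,5),axis=1)); print("corner",tri(s,a[j],t,p))
print("bolts",tri(s,[[198,236],[212.5,170.5]],t,[[302.5,145.5],[319.5,230.5]]))
fs=cv2.minAreaRect(blobs(ws,(180,160,230,250))[0]); ft=cv2.minAreaRect(blobs(wt,(285,130,340,245))[0])
print("fence centre",tri(s,fs[0],t,ft[0]))
ps=cv2.boxPoints(fs);pt=cv2.boxPoints(ft)
print("fence@32 scene",plane(s,ps,32)[:,:2],"top",plane(t,pt,32)[:,:2])
for c,k in((s,blobs(bs,(180,160,230,250))[0]),(t,blobs(bt,(285,130,340,245))[0])): print("bed@22",plane(c,cv2.boxPoints(cv2.minAreaRect(k)),22)[:,:2])
st=r.get_state(); print(st["ee_pos"])
# zoomed fence/slot crops of both views
x=cv2.resize(t["img"][135:240,285:335],None,fx=5.5,fy=5.5,interpolation=cv2.INTER_NEAREST)
y=cv2.resize(s["img"][160:250,180:230],None,fx=6.4,fy=6.4,interpolation=cv2.INTER_NEAREST)
h=576; im=np.zeros((h+4,x.shape[1]+y.shape[1]+10,3),np.uint8); im[:min(h+4,x.shape[0]),:x.shape[1]]=x[:h+4]; im[:y.shape[0],-y.shape[1]:]=y
cv2.imwrite("pics/bed.png",im[...,::-1]); print(im.shape)
E
```

```text
blade centre [[501.02  94.04  -0.53   0.72]]
[[290, 195], [264, 226], [250, 218], [277, 188]] [[241, 179], [257, 189], [237, 233], [221, 224]]
corner [[589.43  93.16   4.95   5.71]]
corner [[560.24  34.86 -19.62   4.48]]
corner [[411.9   96.6    1.72   8.87]]
corner [[439.76 151.33  21.87   1.85]]
bolts [[ 705.85 -115.28    7.92    1.2 ]
 [ 421.94 -170.71    7.63    1.1 ]]
fence centre [[ 557.66 -107.95   17.1     2.75]]
fence@32 scene [[ 689.5   -90.39]
 [ 434.22 -142.09]
 [ 432.24 -121.45]
 [ 687.33  -71.42]] top [[ 683.97  -75.43]
 [ 685.96  -85.08]
 [ 430.25 -134.66]
 [ 428.33 -125.19]]
bed@22 [[ 736.59 -143.95]
 [ 423.6  -216.46]
 [ 415.8  -142.85]
 [ 728.13  -77.56]]
bed@22 [[ 713.43  -81.2 ]
 [ 727.36 -148.74]
 [ 413.35 -207.56]
 [ 400.14 -141.54]]
[180.38 598.27 231.01]
(580, 605, 3)
```

View pics/bed.png

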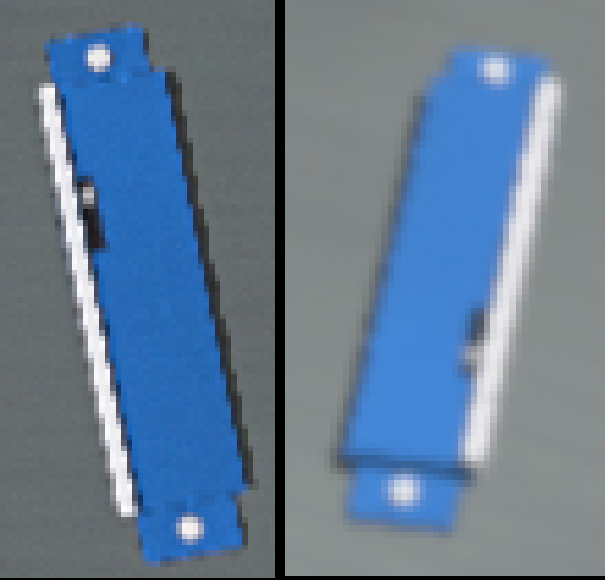

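The view shows the bed with the pin (bright tip) near the slot's upper end at about top pixel (301,170), roughly x≈+60 in the bed frame. The values below are taken from the top view, because both-view heights read about 6 mm low for everything:
- **Blade:** centre (501,94), x axis at -22.2°.
- **Bed:** origin about (564,-143), x axis at +11.0°.

I'll approach above the blade now.

```bash
python3 -m inch '[{"grip":1,"dp":[0,0,0],"yaw":0.094},{"grip":1,"dp":[-19.2,27.1,0],"yaw":0},{"grip":1,"dp":[-19.2,27.1,0],"yaw":0},{"grip":1,"dp":[-19.2,27.1,0],"yaw":0},{"grip":1,"dp":[-19.2,27.1,0],"yaw":0},{"grip":1,"dp":[-19.2,27.1,0],"yaw":0},{"grip":1,"dp":[-19.2,27.1,0],"yaw":0},{"grip":1,"dp":[-19.2,27.1,0],"yaw":0},{"grip":1,"dp":[-19.2,27.1,0],"yaw":0},{"grip":1,"dp":[-19.2,27.1,0],"yaw":0},{"grip":1,"dp":[-19.2,27.1,0],"yaw":0},{"grip":1,"dp":[-19.2,27.1,0],"yaw":0},{"grip":1,"dp":[-19.2,27.1,0],"yaw":0},{"grip":1,"dp":[-19.2,27.1,0],"yaw":0},{"grip":1,"dp":[-19.2,27.1,0],"yaw":0},{"grip":1,"dp":[-19.2,27.1,0],"yaw":0},{"grip":1,"dp":[-19.2,27.1,0],"yaw":0},{"grip":1,"dp":[-19.2,27.1,0],"yaw":0},{"grip":1,"dp":[-19.2,27.1,0],"yaw":0}]' 30
```

```text
clock: 1.88
ee_pos: [502.5, 92.9, 231.5]
ee_rot: [[0.377, 0.926, 0.0], [0.926, -0.377, 0.0], [0.001, 0.0, -1.0]]
contact_force: [0.1, 0.1, 0.3]
gripper_width: 85.0
```

```bash
python3 -m inch '[{"grip":1,"dp":[0.4,-1.8,30],"yaw":0},{"grip":1,"dp":[0,0,30],"yaw":0},{"grip":1,"dp":[0,0,30],"yaw":0},{"grip":0.6,"dp":[0,0,30],"yaw":0},{"grip":0.5,"dp":[0,0,30],"yaw":0},{"grip":0.4,"dp":[0,0,30],"yaw":0},{"grip":0.4,"dp":[0,0,20],"yaw":0},{"grip":0.4,"dp":[0,0,15],"yaw":0},{"grip":0.4,"dp":[0,0,6],"yaw":0},{"grip":0.4,"dp":[0,0,0],"yaw":0}]' 30
```

```text
clock: 2.72
ee_pos: [499.4, 95.1, 9.1]
ee_rot: [[0.377, 0.926, -0.002], [0.926, -0.377, -0.001], [-0.002, -0.002, -1.0]]
contact_force: [-0.1, -0.0, 1.0]
gripper_width: 34.3
```

```bash
python3 - <<'E'
from h import *
s=optics.capture("scene"); t=optics.capture("top")
x=cv2.resize(s["img"][160:260,220:340],None,fx=5,fy=5,interpolation=cv2.INTER_CUBIC)
cv2.imwrite("pics/grasp.png",x[...,::-1]); st=r.get_state(); print(st["ee_pos"],st["gripper_width"],st["contact_force"])
E
```

```text
[500.75  95.41  10.87] 34.3896471874609 [-0.14  0.39 -0.25]
```

View pics/grasp.png

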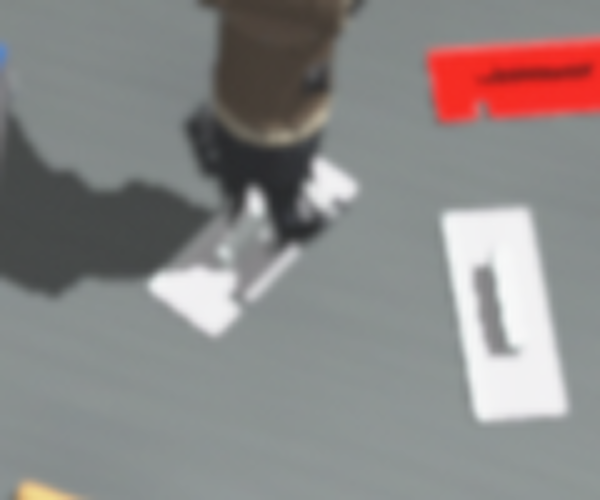

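The picture shows the fingers at crop (265,205) straddling the rib of the notched blade, with the notch at (240,300). I'll close and lift.

```bash
python3 -m inch '[{"grip":0,"dp":[0,0,0],"yaw":0},{"grip":0,"dp":[0,0,0],"yaw":0},{"grip":0,"dp":[0,0,0],"yaw":0},{"grip":0,"dp":[0,0,0],"yaw":0},{"grip":0,"dp":[0,0,0],"yaw":0},{"grip":0,"dp":[0,0,0],"yaw":0},{"grip":0,"dp":[0,0,0],"yaw":0},{"grip":0,"dp":[0,0,0],"yaw":0}]' 80; python3 -m inch '[{"grip":0,"dp":[0,0,-10],"yaw":0},{"grip":0,"dp":[0,0,-20],"yaw":0},{"grip":0,"dp":[0,0,-30],"yaw":0},{"grip":0,"dp":[0,0,-30],"yaw":0},{"grip":0,"dp":[0,0,0],"yaw":0},{"grip":0,"dp":[0,0,0],"yaw":0},{"grip":0,"dp":[0,0,0],"yaw":0}]'; python3 - <<'E'
from h import *
for i in range(3):
    st=r.get_state(); print(st["ee_pos"],st["contact_force"],st["ft_torque"]); optics.capture("top")
E
```

```text
clock: 3.48
ee_pos: [501.0, 95.5, 11.7]
ee_rot: [[0.377, 0.926, 0.002], [0.926, -0.377, 0.001], [0.001, 0.002, -1.0]]
contact_force: [-1.6, -0.8, 5.0]
gripper_width: 10.3
clock: 4.07
ee_pos: [499.8, 95.6, 100.4]
ee_rot: [[0.377, 0.926, -0.0], [0.926, -0.377, 0.0], [0.0, -0.0, -1.0]]
contact_force: [0.4, -0.6, -3.3]
gripper_width: 10.4
[499.79  95.57 100.43] [ 0.42 -0.62 -3.29] [-0.05 -0.    0.04]
[499.41  95.39  99.75] [-0.34 -0.19 -3.86] [-0.   -0.   -0.01]
[499.29  95.27  99.41] [-0.49  0.23 -3.7 ] [-0.01 -0.03 -0.05]
```

```bash
python3 -m inch '[{"grip":0,"dp":[0,0,0],"yaw":-0.1},{"grip":0,"dp":[0,0,0],"yaw":-0.1},{"grip":0,"dp":[0,0,0],"yaw":-0.1},{"grip":0,"dp":[0,0,0],"yaw":-0.1},{"grip":0,"dp":[0,0,0],"yaw":-0.1},{"grip":0,"dp":[0,0,0],"yaw":-0.079},{"grip":0,"dp":[-25.1,1.4,0],"yaw":0},{"grip":0,"dp":[-25.1,1.4,0],"yaw":0},{"grip":0,"dp":[-25.1,1.4,0],"yaw":0},{"grip":0,"dp":[-25.1,1.4,0],"yaw":0},{"grip":0,"dp":[-25.1,1.4,0],"yaw":0},{"grip":0,"dp":[-25.1,1.4,0],"yaw":0},{"grip":0,"dp":[-25.1,1.4,0],"yaw":0},{"grip":0,"dp":[-25.1,1.4,0],"yaw":0},{"grip":0,"dp":[-25.1,1.4,0],"yaw":0},{"grip":0,"dp":[-25.1,1.4,0],"yaw":0},{"grip":0,"dp":[0,0,0],"yaw":0},{"grip":0,"dp":[0,0,0],"yaw":0}]'; python3 - <<'E'
from h import *
s=optics.capture("scene"); t=optics.capture("top")
st=r.get_state(); print(st["ee_pos"],st["contact_force"],st["ft_torque"]); print(st["ee_rot"])
x=cv2.resize(t["img"][135:240,275:345],None,fx=5.5,fy=5.5,interpolation=cv2.INTER_NEAREST)
y=cv2.resize(s["img"][150:240,180:235],None,fx=6.4,fy=6.4,interpolation=cv2.INTER_NEAREST)
im=np.zeros((580,x.shape[1]+y.shape[1]+6,3),np.uint8); im[:x.shape[0],:x.shape[1]]=x[:580]; im[:y.shape[0],-y.shape[1]:]=y
cv2.imwrite("pics/above.png",im[...,::-1]); print(im.shape)
E
```

```text
clock: 5.72
ee_pos: [561.1, -150.3, 98.9]
ee_rot: [[-0.188, 0.982, -0.002], [0.982, 0.188, -0.0], [0.0, -0.002, -1.0]]
contact_force: [-0.2, -0.4, -3.6]
gripper_width: 10.4
[ 561.25 -147.48   99.16] [ 0.25  0.05 -3.86] [0.02 0.01 0.03]
[[-0.19  0.98 -0.  ]
 [ 0.98  0.19  0.  ]
 [ 0.   -0.   -1.  ]]
(580, 743, 3)
```

View pics/above.png

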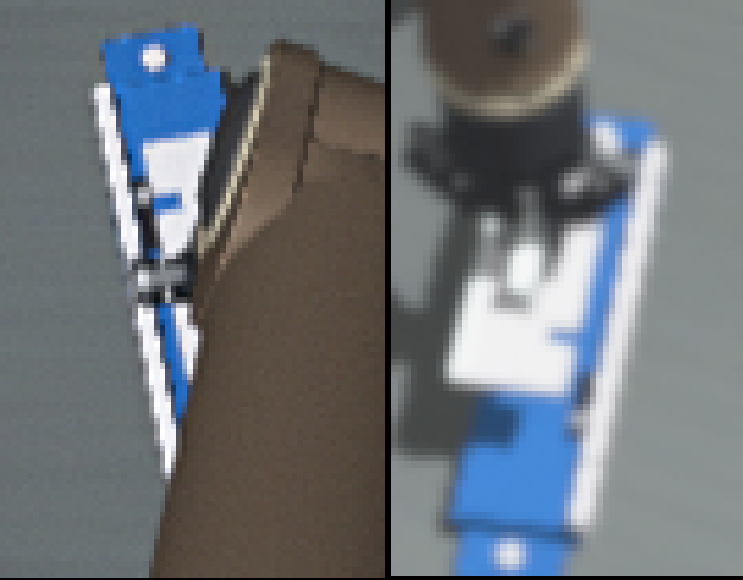

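The left half (top view) shows the blade hanging over the bed with its notch at crop (166,202), and the pin at (143,197) nearly level with it. The right half (scene view) agrees. I'll measure edge parallelism and the offset to the fence.

```bash
python3 - <<'E'
from h import *
t=optics.capture("top"); im=t["img"].astype(float)
g=im[...,0]  # red: white high, blue/dark low
M=np.array([564.1,-143.0]); a=np.deg2rad(11); U=np.array([np.cos(a),np.sin(a)]);V=np.array([-U[1],U[0]])
bf=lambda P:np.c_[(P[:,:2]-M)@U,(P[:,:2]-M)@V]
E=[];F=[]
for y in range(150,225):
    row=g[y,285:325]
    up=[285+i+(120-row[i])/(row[i+1]-row[i]) for i in range(39) if row[i]<120<=row[i+1]]
    dn=[285+i+(row[i]-120)/(row[i]-row[i+1]) for i in range(39) if row[i]>=120>row[i+1]]
    if y%4==0: print(y,np.round(up,1),np.round(dn,1))
    if len(up)>1: E.append([up[1],y])
    if dn: F.append([dn[0],y])
for n,L,z in(("edge",E,93.5),("fence",F,32)):
    b=bf(plane(t,L,z)); m=np.median(b[:,1]); k=abs(b[:,1]-m)<5; p=np.polyfit(b[k,0],b[k,1],1); q=b[k,1]-np.polyval(p,b[k,0]); k2=abs(q)<1; p=np.polyfit(b[k][k2,0],b[k][k2,1],1)
    print(n,p,k2.sum(),b[::6])
# notch
print("notch/corner",bf(plane(t,[[305.2,171.7],[301,161]],93.5)), "pin",bf(plane(t,[[301,169.9]],30)))
col=[(y,int(g[y,304]),int(g[y,303]),int(g[y,305])) for y in range(155,182)]; print(col)
E
```

```text
152 [290.8 320.6] [294.8 322.6]
156 [291.4 319.4] [295.7 321.6]
160 [292.5 302.3 318. ] [296.6 312.7 319.9]
164 [293.2 300.2 316.7] [297.2 311.4 318.8]
168 [293.7 301.  315.4] [297.7 310.6 317.5]
172 [295.  306.8 313.9 317.7] [298.7 310.4 315.9]
176 [296.  302.6 312.5 316.5] [299.7 309.9 314.3 320.9]
180 [296.4 303.4 315. ] [300.  308.  316.5]
184 [299.5 302.6] [301.1 307.2]
188 [304.7] [305.2]
192 [298.7 305.7] [302.8 308.8]
196 [299.5 306.5] [303.6 310.7]
200 [300.1 307.2] [303.9 309.8]
204 [300.5] [304.8]
208 [301.4] [305.7]
212 [302.5] [306.7]
216 [303.1] [306.5]
220 [303.6] [305.6]
224 [] []
edge [ 0.   30.39] 29 [[103.57 -42.49]
 [ 85.88 -33.28]
 [ 78.14  30.06]
 [ 58.99  30.48]
 [ 39.8   30.3 ]
 [ 20.74  30.51]
 [-17.28  30.48]
 [-36.27  30.11]]
fence [-0.   33.02] 53 [[129.72  32.76]
 [109.31  32.6 ]
 [ 89.12  33.22]
 [ 68.97  33.7 ]
 [ 48.8   33.67]
 [ 28.71  33.73]
 [  8.27  31.49]
 [-14.73  33.12]
 [-34.55  33.6 ]
 [-54.39  33.65]
 [-74.38  32.58]
 [-93.31  37.  ]]
notch/corner [[45.25 19.94]
 [80.69 26.42]] pin [[61.12 24.1 ]]
[(155, 42, 44, 45), (156, 40, 39, 39), (157, 41, 44, 39), (158, 36, 35, 40), (159, 57, 47, 76), (160, 169, 140, 181), (161, 238, 222, 238), (162, 232, 235, 232), (163, 231, 232, 229), (164, 230, 230, 228), (165, 231, 233, 229), (166, 230, 233, 229), (167, 232, 232, 229), (168, 234, 234, 235), (169, 218, 226, 208), (170, 130, 159, 116), (171, 34, 49, 31), (172, 48, 42, 51), (173, 173, 142, 175), (174, 244, 215, 241), (175, 239, 206, 235), (176, 238, 168, 233), (177, 241, 146, 233), (178, 242, 118, 234), (179, 239, 95, 239), (180, 203, 73, 243), (181, 142, 88, 188)]
```

The blade edge is parallel to the fence (slope 0.00). The gap measures about 2.6 mm, the notch is at x≈45 and the pin at x≈61. I'll back off 3 mm from the fence and descend in steps.

```bash
python3 -m inch '[{"grip":0,"dp":[-3,0,10],"yaw":0},{"grip":0,"dp":[0,0,20],"yaw":0},{"grip":0,"dp":[0,0,20],"yaw":0},{"grip":0,"dp":[0,0,6],"yaw":0},{"grip":0,"dp":[0,0,0],"yaw":0},{"grip":0,"dp":[0,0,0],"yaw":0}]'
python3 -m inch '[{"grip":0,"dp":[0,0,1.5],"yaw":0},{"grip":0,"dp":[0,0,1.5],"yaw":0},{"grip":0,"dp":[0,0,0],"yaw":0}]'
python3 -m inch '[{"grip":0,"dp":[0,0,1.5],"yaw":0},{"grip":0,"dp":[0,0,0],"yaw":0}]'
```

```text
clock: 6.37
ee_pos: [562.5, -150.9, 44.1]
ee_rot: [[-0.192, 0.981, -0.001], [0.981, 0.192, 0.0], [0.0, -0.001, -1.0]]
contact_force: [-0.1, -0.7, -2.4]
gripper_width: 10.0
clock: 6.62
ee_pos: [563.0, -151.3, 41.8]
ee_rot: [[-0.191, 0.982, 0.001], [0.982, 0.191, -0.0], [-0.0, 0.001, -1.0]]
contact_force: [-0.6, -0.7, -3.2]
gripper_width: 10.0
clock: 6.78
ee_pos: [562.9, -151.3, 40.1]
ee_rot: [[-0.191, 0.982, 0.001], [0.982, 0.191, -0.0], [-0.0, 0.001, -1.0]]
contact_force: [-0.7, 0.3, -2.7]
gripper_width: 10.3
```

```bash
for i in 1 2 3 ; do :; done; python3 -m inch '[{"grip":0,"dp":[0,0,1.5],"yaw":0},{"grip":0,"dp":[0,0,0],"yaw":0}]' | egrep 'pos|force'
python3 -m inch '[{"grip":0,"dp":[0,0,1.5],"yaw":0},{"grip":0,"dp":[0,0,0],"yaw":0}]'| egrep 'pos|force'
python3 -m inch '[{"grip":0,"dp":[0,0,1],"yaw":0},{"grip":0,"dp":[0,0,0],"yaw":0}]'| egrep 'pos|force'
python3 -m inch '[{"grip":0,"dp":[0,0,1],"yaw":0},{"grip":0,"dp":[0,0,0],"yaw":0}]'| egrep 'pos|force'
```

```text
ee_pos: [562.9, -151.3, 38.4]
contact_force: [1.8, -0.6, -2.8]
ee_pos: [562.8, -151.3, 36.7]
contact_force: [0.3, -0.3, -2.0]
ee_pos: [562.8, -151.3, 35.8]
contact_force: [0.6, -0.0, -1.1]
ee_pos: [562.7, -151.3, 34.7]
contact_force: [1.4, 0.1, -1.0]
```

```bash
python3 -m inch '[{"grip":0,"dp":[0,0,0.7],"yaw":0},{"grip":0,"dp":[0,0,0],"yaw":0}]' | egrep 'pos|force'
python3 -m inch '[{"grip":0,"dp":[0,0,0.7],"yaw":0},{"grip":0,"dp":[0,0,0],"yaw":0}]'| egrep 'pos|force'
python3 -m inch '[{"grip":0,"dp":[0,0,0.5],"yaw":0},{"grip":0,"dp":[0,0,0],"yaw":0}]'| egrep 'pos|force'
```

```text
ee_pos: [562.7, -151.3, 34.1]
contact_force: [0.8, 0.1, -2.0]
ee_pos: [562.8, -151.3, 33.7]
contact_force: [0.5, 0.3, 2.9]
ee_pos: [562.8, -151.3, 33.7]
contact_force: [-0.9, 1.1, 7.3]
```

Bed contact is at TCP z≈33.7 with about 11 N on the bed. I'll ease off slightly and feel for the fence (+x of the tool).

```bash
python3 -m inch '[{"grip":0,"dp":[0,0,-0.5],"yaw":0},{"grip":0,"dp":[1,0,0],"yaw":0},{"grip":0,"dp":[0,0,0],"yaw":0}]' | egrep 'pos|force'
python3 -m inch '[{"grip":0,"dp":[1,0,0],"yaw":0},{"grip":0,"dp":[0,0,0],"yaw":0}]'| egrep 'pos|force'
python3 -m inch '[{"grip":0,"dp":[1,0,0],"yaw":0},{"grip":0,"dp":[0,0,0],"yaw":0}]'| egrep 'pos|force'
python3 -m inch '[{"grip":0,"dp":[0.7,0,0],"yaw":0},{"grip":0,"dp":[0,0,0],"yaw":0}]'| egrep 'pos|force'
```

```text
ee_pos: [562.7, -150.8, 33.7]
contact_force: [0.7, -1.1, 4.8]
ee_pos: [562.5, -150.0, 33.7]
contact_force: [1.2, -2.7, 4.9]
ee_pos: [562.2, -149.0, 33.7]
contact_force: [-0.0, -3.4, 5.1]
ee_pos: [562.1, -148.3, 33.7]
contact_force: [0.7, -4.6, 6.4]
```

```bash
python3 -m inch '[{"grip":0,"dp":[0.7,0,-0.4],"yaw":0},{"grip":0,"dp":[0,0,0],"yaw":0}]' | egrep 'pos|force'
python3 -m inch '[{"grip":0,"dp":[0.7,0,0],"yaw":0},{"grip":0,"dp":[0,0,0],"yaw":0}]'| egrep 'pos|force'
python3 -m inch '[{"grip":0,"dp":[0.7,0,0],"yaw":0},{"grip":0,"dp":[0,0,0],"yaw":0}]'| egrep 'pos|force'
```

```text
ee_pos: [561.5, -146.9, 33.7]
contact_force: [0.9, -3.8, 4.2]
ee_pos: [561.4, -146.2, 33.7]
contact_force: [0.2, -2.7, 2.3]
ee_pos: [561.3, -145.4, 33.7]
contact_force: [0.4, -3.4, 3.7]
```

```bash
python3 -m inch '[{"grip":0,"dp":[0.7,0,0],"yaw":0},{"grip":0,"dp":[0,0,0],"yaw":0}]' | egrep 'pos|force'
python3 -m inch '[{"grip":0,"dp":[0.6,0,0],"yaw":0},{"grip":0,"dp":[0,0,0],"yaw":0}]'| egrep 'pos|force'
python3 -m inch '[{"grip":0,"dp":[0.5,0,0],"yaw":0},{"grip":0,"dp":[0,0,0],"yaw":0}]'| egrep 'pos|force'
```

```text
ee_pos: [561.2, -144.7, 33.7]
contact_force: [0.2, -3.2, 3.6]
ee_pos: [561.1, -144.1, 33.7]
contact_force: [0.5, -2.3, 2.4]
ee_pos: [561.0, -143.6, 33.7]
contact_force: [0.3, -1.8, 2.3]
```

```bash
python3 -m inch '[{"grip":0,"dp":[0.5,0,0],"yaw":0},{"grip":0,"dp":[0,0,0],"yaw":0}]' | egrep 'pos|force'
python3 -m inch '[{"grip":0,"dp":[0.5,0,0],"yaw":0},{"grip":0,"dp":[0,0,0],"yaw":0}]'| egrep 'pos|force'
python3 -m inch '[{"grip":0,"dp":[0.5,0,0],"yaw":0},{"grip":0,"dp":[0,0,0],"yaw":0}]'| egrep 'pos|force'; python3 -c "
from h import *
print(r.get_state()['ft_torque'])"
```

```text
ee_pos: [561.0, -143.4, 33.7]
contact_force: [1.3, -3.0, 1.8]
ee_pos: [561.0, -143.4, 33.8]
contact_force: [2.1, -4.6, 0.6]
ee_pos: [561.0, -143.4, 33.8]
contact_force: [1.9, -6.5, -0.4]
[-1.26 -0.39  0.01]
```

The fence is felt: y stopped at -143.4, about 6 N, with no yaw torque. I'll now slide lengthwise (+y of the tool) towards the pin.

```bash
python3 -m inch '[{"grip":0,"dp":[-0.5,0,0.3],"yaw":0},{"grip":0,"dp":[0,1.5,0],"yaw":0},{"grip":0,"dp":[0,1.5,0],"yaw":0},{"grip":0,"dp":[0,0,0],"yaw":0}]' | egrep 'pos|force'
python3 -m inch '[{"grip":0,"dp":[0,1.5,0],"yaw":0},{"grip":0,"dp":[0,1.5,0],"yaw":0},{"grip":0,"dp":[0,0,0],"yaw":0}]'| egrep 'pos|force'
python3 -m inch '[{"grip":0,"dp":[0,1,0],"yaw":0},{"grip":0,"dp":[0,0,0],"yaw":0}]'| egrep 'pos|force'
python3 -m inch '[{"grip":0,"dp":[0,1,0],"yaw":0},{"grip":0,"dp":[0,0,0],"yaw":0}]'| egrep 'pos|force'
```

```text
ee_pos: [561.8, -143.3, 33.7]
contact_force: [-7.0, -4.8, 10.8]
ee_pos: [564.7, -142.7, 33.7]
contact_force: [-6.9, -5.8, 11.5]
ee_pos: [565.5, -142.6, 33.7]
contact_force: [-7.6, -3.8, 11.0]
ee_pos: [566.5, -142.4, 33.7]
contact_force: [-7.6, -4.2, 11.4]
```

Down force grew to about 15 N; easing z.

```bash
python3 -m inch '[{"grip":0,"dp":[0,0,-0.8],"yaw":0},{"grip":0,"dp":[0,1,0],"yaw":0},{"grip":0,"dp":[0,0,0],"yaw":0}]' | egrep 'pos|force'
python3 -m inch '[{"grip":0,"dp":[0,1,0],"yaw":0},{"grip":0,"dp":[0,0,0],"yaw":0}]'| egrep 'pos|force'
```

```text
ee_pos: [568.0, -142.1, 33.8]
contact_force: [-3.6, -5.2, 2.5]
ee_pos: [569.0, -141.9, 33.7]
contact_force: [-2.9, -6.0, 1.8]
```

```bash
python3 -m inch '[{"grip":0,"dp":[0,1,0],"yaw":0},{"grip":0,"dp":[0,0,0],"yaw":0}]' | egrep 'pos|force'
python3 -m inch '[{"grip":0,"dp":[0,1,0],"yaw":0},{"grip":0,"dp":[0,0,0],"yaw":0}]'| egrep 'pos|force'
python3 -m inch '[{"grip":0,"dp":[0,0.8,0],"yaw":0},{"grip":0,"dp":[0,0,0],"yaw":0}]'| egrep 'pos|force'
```

```text
ee_pos: [570.0, -141.7, 33.7]
contact_force: [-2.9, -6.3, 2.0]
ee_pos: [571.4, -141.4, 33.8]
contact_force: [-1.8, -5.7, -0.6]
ee_pos: [572.7, -141.1, 33.8]
contact_force: [0.3, -6.2, -1.6]
```

```bash
python3 -m inch '[{"grip":0,"dp":[0,0.8,0],"yaw":0},{"grip":0,"dp":[0,0,0],"yaw":0}]'| egrep 'pos|force'
python3 -m inch '[{"grip":0,"dp":[0,0.8,0],"yaw":0},{"grip":0,"dp":[0,0,0],"yaw":0}]'| egrep 'pos|force'
```

```text
ee_pos: [573.0, -141.1, 33.7]
contact_force: [-1.4, -5.7, -0.1]
ee_pos: [573.2, -141.1, 33.7]
contact_force: [-2.8, -6.2, 2.7]
```

```bash
python3 -m inch '[{"grip":0,"dp":[0,0.8,0],"yaw":0},{"grip":0,"dp":[0,0,0],"yaw":0}]'| egrep 'pos|force'
python3 -m inch '[{"grip":0,"dp":[0,0.8,0],"yaw":0},{"grip":0,"dp":[0,0,0],"yaw":0}]'| egrep 'pos|force'
```

```text
ee_pos: [574.0, -140.9, 33.7]
contact_force: [-3.4, -5.1, 2.6]
ee_pos: [574.7, -140.8, 33.7]
contact_force: [-4.1, -5.2, 2.0]
```

```bash
python3 -m inch '[{"grip":0,"dp":[0,0.6,0],"yaw":0},{"grip":0,"dp":[0,0,0],"yaw":0}]'| egrep 'pos|force'
python3 -m inch '[{"grip":0,"dp":[0,0.6,0],"yaw":0},{"grip":0,"dp":[0,0,0],"yaw":0}]'| egrep 'pos|force'
```

```text
ee_pos: [575.3, -140.7, 33.7]
contact_force: [-4.1, -5.8, 2.7]
ee_pos: [575.9, -140.5, 33.8]
contact_force: [-4.6, -6.5, 2.6]
```

```bash
python3 - <<'E'
from h import *
s=optics.capture("scene"); t=optics.capture("top")
x=cv2.resize(t["img"][140:200,285:335],None,fx=8,fy=8,interpolation=cv2.INTER_CUBIC)
y=cv2.resize(s["img"][185:245,180:225],None,fx=8,fy=8,interpolation=cv2.INTER_CUBIC)
cv2.imwrite("pics/pin.png",np.hstack([x,y])[...,::-1])
E
```

```text
(no output)
```

View pics/pin.png

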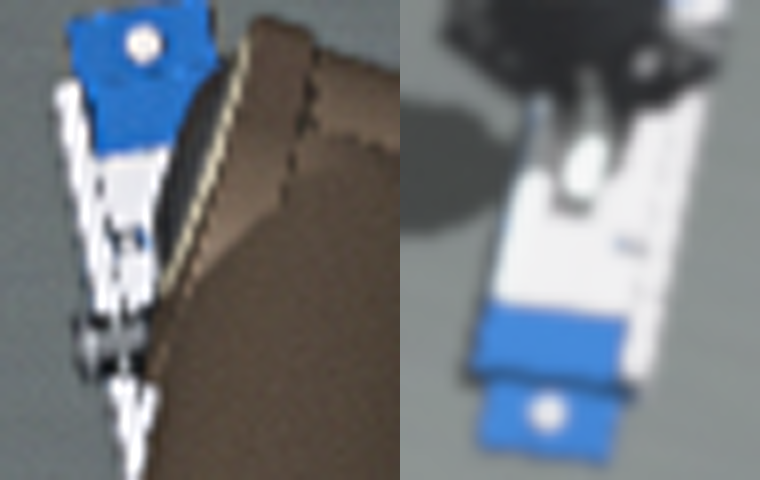

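The picture shows the blade against the fence. The notch is at left crop (112–145,238), with a light spot at (127,240) that looks like the pin tip inside it. I'll confirm by feeling for the stop.

```bash
python3 -m inch '[{"grip":0,"dp":[0,0.6,0],"yaw":0},{"grip":0,"dp":[0,0,0],"yaw":0}]'| egrep 'pos|force'
python3 -m inch '[{"grip":0,"dp":[0,0.6,0],"yaw":0},{"grip":0,"dp":[0,0,0],"yaw":0}]'| egrep 'pos|force'
```

```text
ee_pos: [576.2, -140.5, 33.7]
contact_force: [-4.6, -5.8, 3.2]
ee_pos: [576.3, -140.5, 33.7]
contact_force: [-5.8, -4.3, 4.9]
```

```bash
python3 -m inch '[{"grip":0,"dp":[0,0.6,0],"yaw":0},{"grip":0,"dp":[0,0,0],"yaw":0}]'| egrep 'pos|force'
```

```text
ee_pos: [576.3, -140.5, 33.7]
contact_force: [-8.6, -4.5, 6.1]
```

The stop is felt at x=576.3, about 3 mm after the snap, which matches the notch's total play, so the pin is in the notch. I'll relax, release and lift.

```bash
python3 -m inch '[{"grip":0,"dp":[0,-1.5,-0.3],"yaw":0},{"grip":0,"dp":[-0.4,-1,-0.2],"yaw":0},{"grip":0,"dp":[0,0,0],"yaw":0}]'
python3 -m inch '[{"grip":0.1,"dp":[0,0,0],"yaw":0},{"grip":0.15,"dp":[0,0,0],"yaw":0},{"grip":0.25,"dp":[0,0,0],"yaw":0},{"grip":0.35,"dp":[0,0,0],"yaw":0},{"grip":0.35,"dp":[0,0,0],"yaw":0},{"grip":0.35,"dp":[0,0,0],"yaw":0}]'
```

```text
clock: 13.88
ee_pos: [576.2, -140.5, 34.1]
ee_rot: [[-0.191, 0.982, -0.002], [0.982, 0.191, -0.0], [0.0, -0.002, -1.0]]
contact_force: [-0.2, -5.5, -3.7]
gripper_width: 10.2
clock: 14.38
ee_pos: [577.5, -139.2, 34.9]
ee_rot: [[-0.192, 0.981, 0.0], [0.981, 0.192, 0.001], [0.001, 0.0, -1.0]]
contact_force: [-0.2, -0.1, -0.4]
gripper_width: 29.9
```

Released with zero load. I'll lift straight up, then swing aside towards +y so both cameras can see.

```bash
python3 -m inch '[{"grip":0.35,"dp":[0,0,-10],"yaw":0},{"grip":0.35,"dp":[0,0,-20],"yaw":0},{"grip":0.35,"dp":[0,0,-30],"yaw":0},{"grip":0.35,"dp":[0,0,-30],"yaw":0},{"grip":0.35,"dp":[0,0,-30],"yaw":0},{"grip":0.35,"dp":[30,0,-10],"yaw":0},{"grip":0.35,"dp":[30,0,0],"yaw":0},{"grip":0.35,"dp":[30,0,0],"yaw":0},{"grip":0.35,"dp":[30,0,0],"yaw":0},{"grip":0.35,"dp":[30,0,0],"yaw":0},{"grip":0.35,"dp":[30,0,0],"yaw":0},{"grip":0.35,"dp":[30,0,0],"yaw":0},{"grip":0.35,"dp":[30,0,0],"yaw":0},{"grip":0.35,"dp":[30,0,0],"yaw":0},{"grip":0.35,"dp":[30,0,0],"yaw":0},{"grip":0.35,"dp":[0,0,0],"yaw":0}]'; python3 - <<'E'
from h import *
s=optics.capture("scene"); t=optics.capture("top")
x=cv2.resize(t["img"][138:240,282:335],None,fx=5.8,fy=5.8,interpolation=cv2.INTER_CUBIC)
y=cv2.resize(s["img"][163:248,180:230],None,fx=7,fy=7,interpolation=cv2.INTER_CUBIC)
h=max(x.shape[0],y.shape[0]); P=lambda q:np.vstack([q,np.zeros((h-q.shape[0],q.shape[1],3),np.uint8)])
im=np.hstack([P(x),P(y)])[:600]; cv2.imwrite("pics/end.png",im[...,::-1]); cv2.imwrite("pics/endtop.png",t["img"][...,::-1]); print(im.shape)
M=np.array([564.1,-143.0]); a=np.deg2rad(11); U=np.array([np.cos(a),np.sin(a)]);V=np.array([-U[1],U[0]])
g=t["img"].astype(int)
for y_ in range(164,180): print(y_,g[y_,295:311,0],)
E
```

```text
clock: 15.72
ee_pos: [518.2, 161.8, 165.6]
ee_rot: [[-0.199, 0.98, -0.0], [0.98, 0.199, 0.004], [0.004, 0.001, -1.0]]
contact_force: [-0.6, 0.4, 0.8]
gripper_width: 29.8
(595, 657, 3)
164 [127 118 106 112 117 117 118 119 116 116 112 124 206 210 236 235]
165 [121 112 124 119 120 122 121 120 118 119 115 113 118 141 238 236]
166 [128 116 128 115 119 122 121 123 121 119 120 116 110 124 210 239]
167 [119 119 117 107 118 119 108 107 120 119 121 117 117 113 134 209]
168 [101 119 112  89  92  91  75  62 113 120 119 118 115 115 111 140]
169 [ 85 121 116  89  48  73  84  36  89 120 121 118 119 115 113 123]
170 [ 77 127 120 111  48  96 111  54  77 119 122 119 113 127 137 203]
171 [ 71 126 121 123  63 100 113  92 105 120 119 118 108 137 154 244]
172 [ 66 118 120 118  92 119 123 119 121 121 120 118  99 124 134 172]
173 [ 57 103 122 114 108 119 123 124 119 121 121 118  97 101 132 149]
174 [ 47  88 123 116 112 119 122 123 120 122 116 123 102  92 136 137]
175 [ 37  79 123 119 119 119 122 121 121 122 116 120 109  87 140 134]
176 [ 43  68 123 118 125 122 120 124 119 121 121 119 117  93 137 139]
177 [ 47  57 123 121 117 114 119 122 122 121 119 120 115  92 125 141]
178 [ 48  64 114 121 115 109 119 122 121 118 116 120 116  98 106 137]
179 [ 50  60  94 120 116 110 117 124 122 121 120 120 117 103  95 140]
```

View pics/end.png

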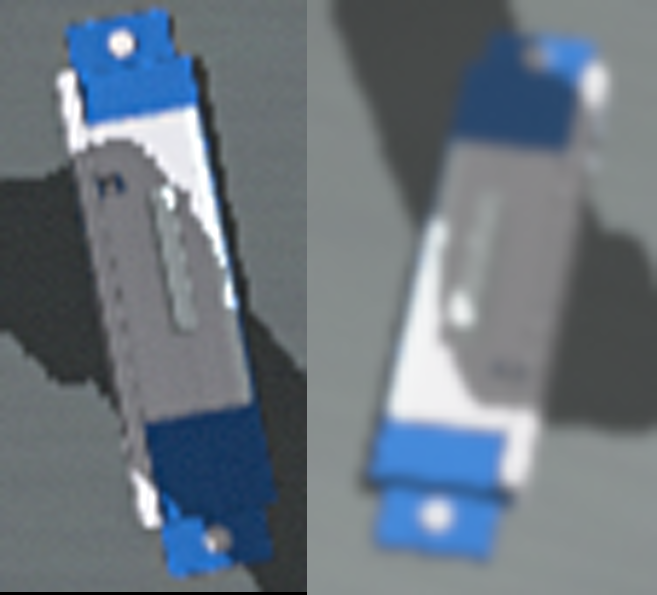

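The picture shows the blade flat along the fence on the bed. In the notch, at left crop (110,183), the pin tip shows as bright as the plate with dark gaps around it. Handing in.

```bash
python3 -c "
from plant import r
print(r.get_state()['contact_force'], r.close_job())"
```

```text
the job is handed in; nothing more can be done
[ 0.16428969 -0.24955464  0.02970714] None
```

The notched blade is on the bed with its notched edge against the fence and the pin up inside the notch. I let go, moved the arm clear and handed the job in. The last clock reading was 15.7 s, and no verdict was reported.

I picked the white blade with the notch and gripped it by the rib. I lowered it until it touched the bed, pushed it to the fence, then slid it about 15 mm lengthwise. The pin's snap was followed by about 3.3 mm of free travel and then a hard stop, close to the notch's 3 mm of play.

**Forces:** most pushes were about 5–11 N. For a few steps at the start of the lengthwise slide, the push on the bed rose to about 15 N. With sliding friction and the fence push, the total there was about 17 N by my estimate, still under 20 N. I eased it off as soon as I saw it.

**Last checks:**
- The final pictures show the blade flat along the fence, with the pin tip in the notch.
- The pin seems to rest against one side of the notch, so the blade was left at the end of its play instead of centred. That part of the picture was in shadow, so the pin's height rests on the felt snap and stop more than on the image.
- The force on the robot was near zero when I handed in.

**Disagreements:** heights measured from the two views came out about 6 mm low, so I used the top view and the contact feel instead. Before lowering, the camera put the fence gap at about 2.6 mm. Feeling for the fence showed it was really about 5 mm.

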